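Clamp a chicory head in the hand-cranked coring jig

ROBOT

A 7-joint arm with a two-finger parallel gripper is mounted at the origin on the work surface. World frame = base frame: x ahead of the robot, y to its left, z up, the work surface at z = 0. Lengths are in m, angles in degrees, forces in N, time in s.
With the tool pointing down it reaches from about 0.4 to 0.85 m from the base axis. Payload 10.4 kg.
Tool frame: the origin (TCP) lies between the finger pads; the fingertips stand 25 mm ahead of it and the grasp point (between the pads) lies 6 mm ahead of it; y points along the fingers, x is the direction in which the jaws open and shut, and the axes are right-handed (so a half turn about y gives the same grasp; the last joint's range is limited). The gripper opens to 87 mm and grips with 3 to 60 N. Pads are 19 mm wide; open, the fingers measure 117 mm over their backs; the gripper's body (75 mm by 190 mm) begins 51 mm behind the grasp point.
Start: joints at [63.335, 19.034, -3.707, 83.658, 1.238, 77.344, -5.071], TCP at [0.268, -0.565, 0.248] pointing down, gripper open.
Joint ranges: [-148.97, 148.97], [-28.65, 121.19], [-84.17, 76.75], [9.2, 138.47], [-72.65, 252.65], [3.7, 117.97], [-149.18, 149.18]. Speed limits (degrees/s): [127.2, 127.2, 159.86, 159.86, 180, 180, 180].

INTERFACE

Orientations are given as [roll, pitch, yaw] about the fixed x, y, z axes, in that order (R = Rz(yaw) Ry(pitch) Rx(roll)).
In Python, from plant import telemetry, cams, bot gives the robot as it stands.
- The arm moves only by the tool send_rows, never from a script. Its argument "rows" is a list of rows, each a list of 5 numbers: the shift along the tool's x, y, z in mm, then the turn about the tool's y in degrees, then the opening, from -1 (shut) to 1 (fully open). A call has 1 to 12 rows; each row is the pose to reach, as a shift and turn from the pose commanded when the call began, along the tool's axes at that moment; what a row does not reach only later rows make up. A row lasts 1/10 s, in which the tool goes at most 50 mm and 8.59 degrees, less where a joint would pass 70% of its speed; a pose out of reach is approached as far as the arm can. A call with a gripper value outside its range is refused whole. The fingers move at their own pace and stop on an object; "newtons" is the grip in N (left out, the last holds). Time passes only in rows, so rows that repeat a pose let the fingers close. It gives the time, the measured TCP pose, the force and the opening at its end, in the units of the state.
- telemetry.observe(): the state, without advancing time (a new reading comes with each control period).
- cams.get_image(name): name is "scene" or "top" or "wrist"; returns a dict with "img" (400x640x3 uint8, red, green, blue), "fx", "fy", "cx", "cy" (pixels), "R" (3x3) and "t" (3): a world point X has camera coordinates R X + t; the wrist camera has in their place "hand_eye" (4x4, takes a point from camera to tool coordinates, whose origin is the TCP and whose axes are the tool frame's). Camera axes: x right, y down, z forward; pixel columns grow to the right and rows downward; lengths in m; the calibration is good to about 2 mm. A picture is of the moment at which its call begins: read the wrist's pose just before it. There is no depth.
- bot.job_done(): hands the job in, once; it reports no verdict.
The state is a dict: "t": time; "joints": joint angles; "qvel": joint speeds; "joint_efforts": joint torques, N m; "tool_pos": TCP position; "eef_rot": TCP orientation; "ft_force": force on the tool from outside, world axes, zero at the start; "ft_torque": the same for the moment, N m; "gripper_width": finger opening in m.
Only numpy, scipy, OpenCV 4.12 (cv2) and the standard library are available. Lean on these libraries where they do the work, as an engineer would, in place of code of your own. Each camera call takes 0.05 s, during which the arm holds its last target.

TASK

Lay the loose chicory head in the jig's cradle with its blunt root end towards the holed end plate and let go of it. Then turn the crank anticlockwise (seen from above) until the cam's follower has gone over the crest and dropped into the flat dwell behind it, so that the pad holds the head against the end plate by itself, and let go of the crank. Stop by feel in the dwell: do not drive the cam hard against its stop pin, and leave the other things on the bench where they are.

Things in the scene. Friction and masses are not known exactly. Their poses are not given: they have to be found in the camera images.
- jig: Steel coring jig, base plate 140 x 360 x 12 mm, fixed to the bench at a new place and yaw each time. Origin: on the vertical camshaft axis at bench height; its own y axis runs along the plate from the shaft past the follower and its guide block (73 to 99 mm, top 60 mm high) to the cradle and the end plate; z up. The base plate covers x -70..70, y -85..275 mm.
- cradle_mid (a point): Middle of the cradle on the axis of a laid-in head (jig y 194.5, z 45 mm). The cradle is two white V saddles, 12 mm thick, centred 31 mm either side of it along the jig's y (50 mm clear between them for fingers, down to the 12 mm base plate), V tops 40 mm high, about 58 mm wide. A head lying with head_mid here touches the end plate and has 10.5 mm to the open pad: lay it about 5 mm towards the pad.
- end_plate (a point): Centre of the 18 mm hole in the steel end plate, on its face that looks to the cradle (jig y 250.5, z 45 mm; the plate is 60 mm wide, 10 mm thick and 72 mm high). The root end of the head goes against it.
- head_mid (a point): The loose chicory head that lies by itself on the bench, pale with a yellow tip: 130 mm long, 44 mm across (eight flat sides, parallel over the 70 mm about this point), about 0.15 kg. This point is on its axis 56 mm from the blunt root end, 22 mm above the bench; its x axis points from the root end to the pointed tip. In the cradle, x must point along the jig's -y.
- head_butt (a point): Centre of the head's flat blunt root end (28 mm across), 56 mm from head_mid.
- head: The same loose chicory head; its origin and axes are those of point head_mid.
- crank_handle (a point): Centre (91 mm high) of the upright black crank handle, 24 mm in diameter, 40 mm tall (71 to 111 mm above the bench), spinning freely on the crank. It runs in a level circle of radius 65 mm about the shaft (jig origin); arm and hub below it are up to 74 mm high. From its start 0 to 2.3 rad turn almost freely, then for 1.3 rad the cam resists with 4 to 11 N at the handle and would run back if let go.
- shaft_top (a point): Top of the camshaft, on its axis, 70 mm high. After the climb comes the crest; past it the cam pulls the handle forward (up to about 8 N) for 0.5 rad, then the roller rests in the flat, where the force is gone and the crank stays when let go; 0.16 rad farther the cam's lug meets the stop pin. The cam is set on its shaft differently each time, so the middle of the flat lies 1.8 to 4.2 rad from the start: feel for it.
- follower (a joint): Travel (m) of the cam follower along the jig's +y: 0 home, about 0.019 on the crest, about 0.015 in the flat dwell. It carries the sprung rubber pad that pushes on the head's tip (with the follower home, 10.5 mm more room between pad and end plate than the head is long; pad force in the dwell about 4 N).
- pad: Round rubber pad on the follower, 26 mm in diameter, at height 45 mm, its face 110 mm from the shaft axis when home. Its origin lies at the shaft axis on the bench when home and moves with it along the jig's y.
- stop_pin: Steel stop pin, 10 mm in diameter, 12 to 34 mm high on the base plate 50 mm from the shaft on the side away from the cradle (under the crank). Origin at its foot. The cam's lug must not be pressed against it with more than about 40 N (some 30 N at the handle).
- brush: Bench brush lying on the bench, 170 mm; leave alone. Origin at its underside.
- tape: Roll of paper tape, 90 mm across, 25 mm high; leave alone. Origin at its underside.
- can: Can, 66 mm across, 100 mm high; leave alone. Origin at its underside.
- tub: White bowl, 100 mm across, 60 mm high; leave alone. Origin at its underside.
- scraper: Scraper lying on the bench, 190 mm; leave alone. Origin at its underside.
- label_stack: Stack of blank labels 100 x 70 x 25 mm; leave alone. Origin at its underside.
Mind the look-alikes: they are no part of the job. What is meant by the head is not purple, and is the larger of those in its own colour.

How it is judged (in metres and radians):
On the way, in this order (a step that is already met when the one before it is completed fails the run):
1. the head lies in the cradle, root end to the end plate, released, the follower still home (x of head_butt in the frame of jig between -0.005 and 0.005 m and z of head_butt in the frame of jig between 0.041 and 0.049 m and x of head_mid in the frame of jig between -0.005 and 0.005 m and z of head_mid in the frame of jig between 0.041 and 0.049 m and y of head_butt in the frame of end_plate between -0.013 and 0.002 m and contact force between the fingers and head below 0.1 N and value of joint follower below 0.004 m), for 0.2 s.
2. the follower is cranked over the cam's crest (value of joint follower above 0.0175 m).
At the end, for the whole second after the job is handed in: The head lies still in both saddles (axis within 5 mm sideways and 4 mm in height of the cradle's axis), its root end within 3 mm of the end plate, the pad pressing on it with more than 1.5 N; the follower stands still in the dwell (13.5 to 16.5 mm out) (x of head_butt in the frame of jig between -0.005 and 0.005 m and z of head_butt in the frame of jig between 0.041 and 0.049 m and x of head_mid in the frame of jig between -0.005 and 0.005 m and z of head_mid in the frame of jig between 0.041 and 0.049 m and y of head_butt in the frame of end_plate between -0.003 and 0.002 m and contact force between pad and head above 1.5 N and value of joint follower between 0.0135 and 0.0165 m and velocity of joint follower between -0.01 and 0.01 m/s and linear speed of head below 0.01 m/s); the robot touches nothing.
It fails at once if the cam's lug is driven against the stop pin with more than 40 N (contact force between stop_pin and anything else above 40 N).
It fails at once if another thing on the bench is moved more than 30 mm (distance of any of brush, tape, can, tub, scraper, label_stack from where it was at the start of the episode above 0.03 m).
It also fails if it takes over 72 s, if anything falls off the work surface, if the arm or the gripper's body presses on something with over 40 N, if the wrist force passes 120 N, or if a joint passes its speed limit or range.

## Working session

There is one attempt and no reset: what is moved stays moved. The work goes in short steps, Python scripts to look and compute and a tool call to move; the robot and the scene stay as the last step left them, time stands still between calls to the robot, and variables do not carry over. Pictures are saved under pics/ and viewed, and the job is handed in when it is done.

Besides the shell and the picture viewer there is one more tool, called after "Call:" as name([rows], argument=value, ...), one row to a line, values as JSON. send_rows: Moves the arm, as the interface text tells. Its arguments: {"type":"object","properties":{"rows":{"type":"array","items":{"type":"array","items":{"type":"number"}}},"newtons":{"type":"number"}},"required":["rows"]}

```bash
ls; mkdir -p pics
python3 - <<'E'
from plant import telemetry, cams, bot
import cv2,json,numpy as np
s=telemetry.observe();print(s)
for n in ["scene","top","wrist"]:
    d=cams.get_image(n);cv2.imwrite(f"pics/{n}0.png",cv2.cvtColor(d["img"],cv2.COLOR_RGB2BGR))
    np.savez(f"pics/{n}0.npz",**d)
    print(n,{k:np.round(v,4).tolist() for k,v in d.items() if k!="img"})
E
```

```text
pics
{'t': 0.0, 'joints': array([63.33405097, 19.07185524, -3.70570567, 83.70422628,  1.23700505,
       77.34496149, -5.06876494]), 'qvel': array([-0.03371224,  0.07085093, -0.00160115,  0.02705522, -0.04334825,
       -0.00371769,  0.00985072]), 'joint_efforts': array([ 4.58281211e-04, -6.23251104e+01,  2.50791782e-02, -3.89909470e+01,
       -6.12492976e-02,  3.96516651e-02,  1.36311942e-04]), 'tool_pos': array([ 0.26763633, -0.56441113,  0.24676999]), 'eef_rot': array([-9.00036493e+01,  8.11460615e-02, -6.46272434e+01]), 'ft_force': array([ 0.35778724, -0.82698999,  0.28100171]), 'ft_torque': array([ 0.04244575,  0.00900692, -0.06056705]), 'gripper_width': 0.08709595424645755}
scene {'fx': 477.8013, 'fy': 477.8013, 'cx': 322.9374, 'cy': 197.6954, 'R': [[0.7502, 0.661, 0.0149], [0.4835, -0.5332, -0.6942], [-0.4509, 0.528, -0.7196]], 't': [-0.4123, -0.1757, 1.7147]}
top {'fx': 467.2251, 'fy': 467.2251, 'cx': 317.6202, 'cy': 201.0829, 'R': [[0.0128, -0.9997, -0.021], [-0.9982, -0.0116, -0.0592], [0.0589, 0.0217, -0.998]], 't': [0.0531, 0.4882, 1.5998]}
wrist {'fx': 307.8776, 'fy': 307.8776, 'cx': 316.47, 'cy': 197.2891, 'hand_eye': [[1.0, 0.0005, 0.0, 0.0], [0.0001, -0.2621, 0.965, -0.137], [0.0005, -0.965, -0.2621, 0.0709], [0.0, 0.0, 0.0, 1.0]]}
```

View pics/scene0.png

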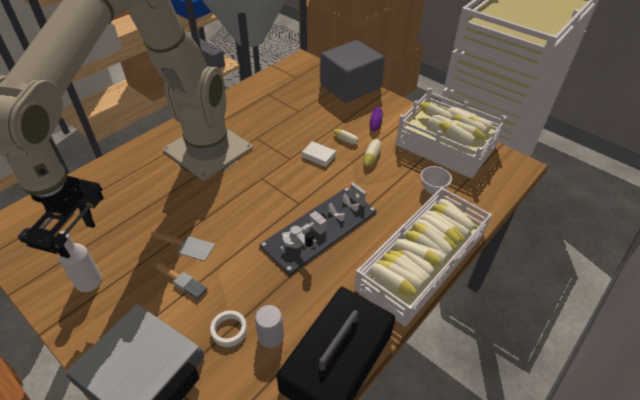

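View pics/top0.png

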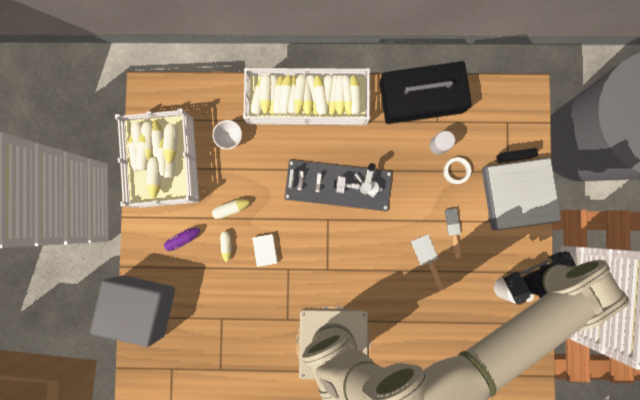

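View pics/wrist0.png

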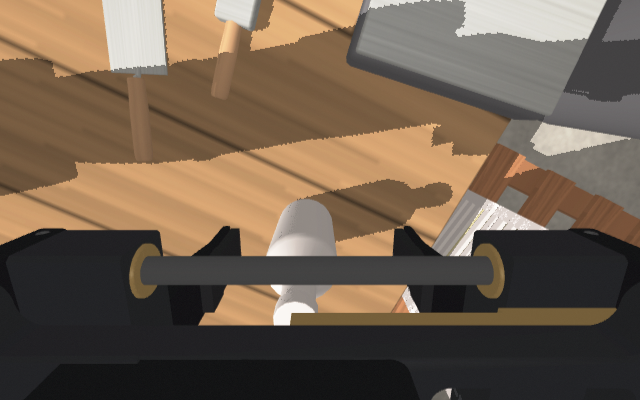

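The top view shows the jig around (340,185) with the crank near (372,170). The head, the larger of the two pale ones, is at (230,208), with the smaller at (226,245) and a purple one at (182,239). The gripper is at (530,280), near a bottle.

Run:
```python
import cv2,numpy as np
a=cv2.imread("pics/top0.png")
cv2.imwrite("pics/c1.png",cv2.resize(a[145:225,275:405],None,fx=6,fy=6,interpolation=cv2.INTER_CUBIC))
cv2.imwrite("pics/c2.png",cv2.resize(a[185:275,155:285],None,fx=6,fy=6,interpolation=cv2.INTER_CUBIC))
b=cv2.imread("pics/scene0.png")
cv2.imwrite("pics/c3.png",cv2.resize(b[175:275,255:385],None,fx=6,fy=6,interpolation=cv2.INTER_CUBIC))
```

```text
(no output)
```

View pics/c1.png

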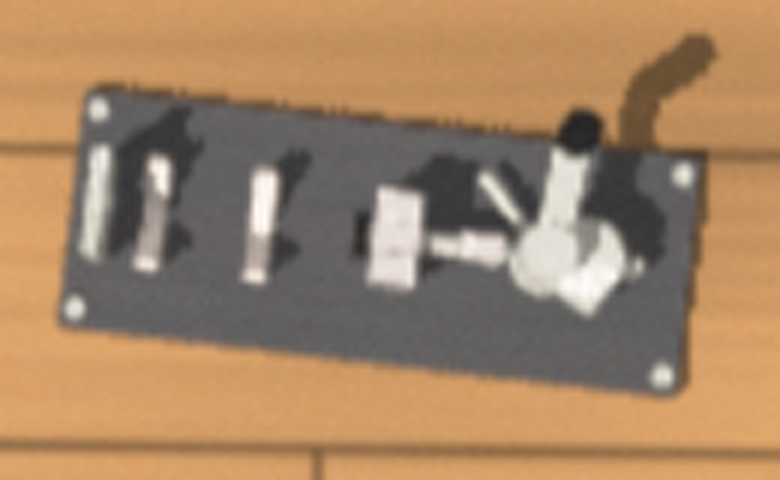

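View pics/c2.png

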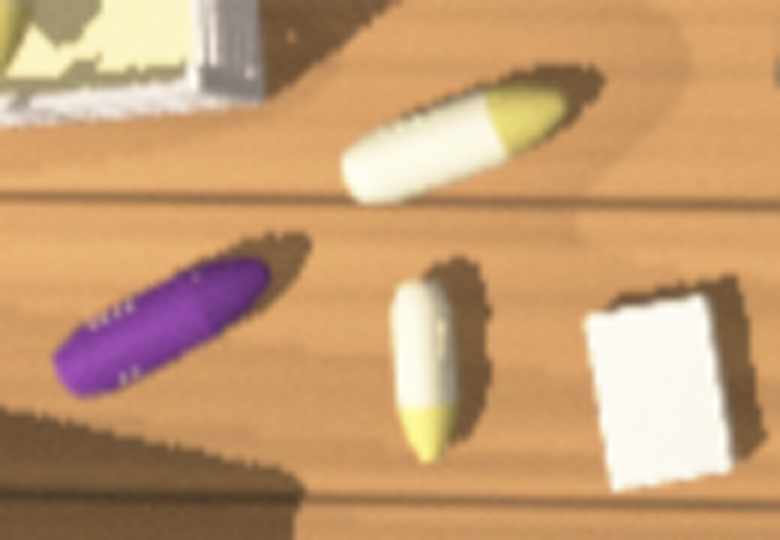

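View pics/c3.png

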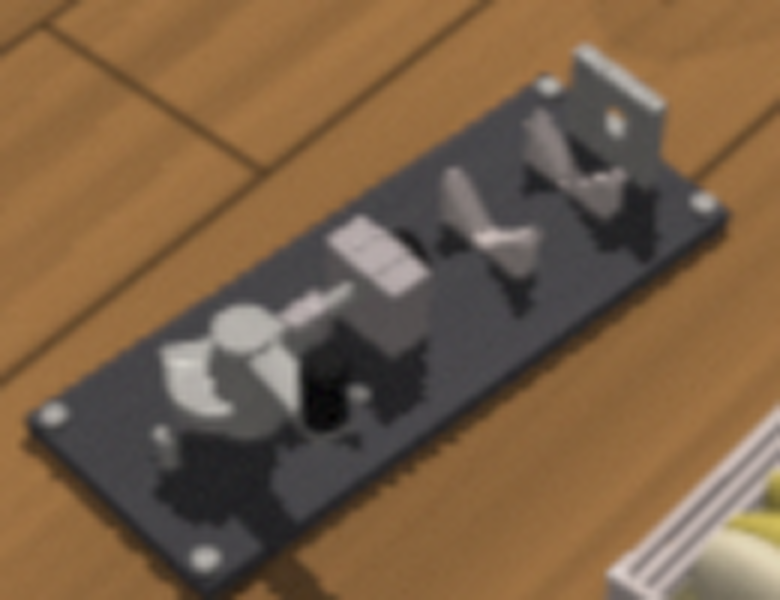

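The jig's end plate is on the left (+y world) and the crank on the right, with its handle towards +x. The head's butt is at the lower left and its tip at the upper right.

```bash
cat > h.py <<'E'
import numpy as np,cv2
from scipy.spatial.transform import Rotation as Ro
def ray(d,uv,z,T=None):
    uv=np.atleast_2d(uv).astype(float)
    c=np.c_[(uv[:,0]-d["cx"])/d["fx"],(uv[:,1]-d["cy"])/d["fy"],np.ones(len(uv))]
    if "hand_eye" in d:
        H=T@d["hand_eye"]; o=H[:3,3]; v=c@H[:3,:3].T
    else:
        R,t=d["R"],d["t"]; o=-R.T@t; v=c@R
    return o+v*((z-o[2])/v[:,2])[:,None]
def tcp(s):
    T=np.eye(4);T[:3,:3]=Ro.from_euler("xyz",s["eef_rot"],degrees=True).as_matrix();T[:3,3]=s["tool_pos"];return T
def proj(d,X,T=None):
    X=np.atleast_2d(X)
    if "hand_eye" in d:
        H=np.linalg.inv(T@d["hand_eye"]); c=X@H[:3,:3].T+H[:3,3]
    else: c=X@d["R"].T+d["t"]
    return np.c_[c[:,0]/c[:,2]*d["fx"]+d["cx"],c[:,1]/c[:,2]*d["fy"]+d["cy"]]
E
python3 - <<'E'
from h import *
np.set_printoptions(precision=4,suppress=True)
d=dict(np.load("pics/top0.npz")); s=dict(np.load("pics/scene0.npz"))
o=np.array([275,145])
bt=np.array([[98,110],[74,308],[683,176],[662,376]])/6+o-0.4
bs=np.array([[548,87],[704,203],[54,414],[205,558]])/6+[255,175]-0.4
for n,c,b in(("top",d,bt),("scene",s,bs)):
    B=ray(c,b,.013); print(n,B)
h=ray(d,np.array([579,130])/6+o-0.4,.111); sh=ray(d,np.array([545,260])/6+o-.4,.07)
print("handle,shaft",h,sh, np.linalg.norm(h-sh))
# head
im=cv2.cvtColor(d["img"],cv2.COLOR_RGB2HSV)
o2=np.array([155,185])
P=np.array([[362,178],[567,97],[345,175],[487,88],[508,163]])/6+o2-.4
print("head pts",ray(d,P,.022))
E
```

```text
top [[ 0.6196  0.1537  0.013 ]
 [ 0.5042  0.1657  0.013 ]
 [ 0.5846 -0.1849  0.013 ]
 [ 0.4689 -0.1733  0.013 ]]
scene [[ 0.505   0.1643  0.013 ]
 [ 0.6206  0.1528  0.013 ]
 [ 0.4698 -0.1731  0.013 ]
 [ 0.5844 -0.1853  0.013 ]]
handle,shaft [[ 0.5974 -0.1158  0.111 ]] [[ 0.53   -0.1012  0.07  ]] 0.08022275837009311
head pts [[0.4374 0.4128 0.022 ]
 [0.4854 0.2955 0.022 ]
 [0.439  0.4226 0.022 ]
 [0.4901 0.3418 0.022 ]
 [0.447  0.3287 0.022 ]]
```

Run:
```python
from h import *
np.set_printoptions(precision=4,suppress=True)
d=dict(np.load("pics/top0.npz")); s=dict(np.load("pics/scene0.npz"))
def mask(c,win,lo,hi):
    im=cv2.cvtColor(c["img"],cv2.COLOR_RGB2HSV); m=cv2.inRange(im,np.array(lo),np.array(hi))
    x0,y0,x1,y1=win; k=np.zeros_like(m);k[y0:y1,x0:x1]=m[y0:y1,x0:x1];return k
b=np.array([[197,203],[190,112]]) # crate corners right
for z in (.0,.06,.08,.1,.12): print(z,ray(d,b,z)[:,:2].ravel())
for n,c,w in(("top",d,(208,193,255,225)),("scene",s,(360,135,384,170))):
    im=c["img"].astype(int); sub=im
    m=np.zeros(im.shape[:2],np.uint8); x0,y0,x1,y1=w
    # pale/yellow brighter in green than wood
    q=(im[...,1]>150)&(im[...,1]>im[...,0]*0.88)
    m[y0:y1,x0:x1]=q[y0:y1,x0:x1]*255
    cs,_=cv2.findContours(m,cv2.RETR_EXTERNAL,cv2.CHAIN_APPROX_NONE); k=max(cs,key=cv2.contourArea)
    P=ray(c,k[:,0,:],.022)[:,:2]; mu=P.mean(0); r=cv2.minAreaRect((P*1000).astype(np.float32))
    print(n,len(k),r)
    big=cv2.resize(np.where(m[...,None]>0,c["img"],c["img"]//3)[y0-5:y1+5,x0-5:x1+5],None,fx=7,fy=7)[...,::-1]
    cv2.imwrite(f"pics/m_{n}.png",big)
```

```text
0.0 [0.4767 0.4823 0.7998 0.5164]
0.06 [0.4736 0.4654 0.7848 0.4982]
0.08 [0.4726 0.4597 0.7797 0.4922]
0.1 [0.4715 0.4541 0.7747 0.4861]
0.12 [0.4705 0.4485 0.7697 0.4801]
top 78 ((459.4454650878906, 361.6095275878906), (43.048423767089844, 132.0894012451172), 21.259855270385742)
scene 42 ((448.6031188964844, 378.2049560546875), (34.76860046386719, 104.21757507324219), 19.51747703552246)
```

Run:
```python
import cv2
b=cv2.imread("pics/scene0.png")
cv2.imwrite("pics/c4.png",cv2.resize(b[80:200,330:510],None,fx=4.4,fy=4.4,interpolation=cv2.INTER_CUBIC))
```

```text
(no output)
```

View pics/c4.png

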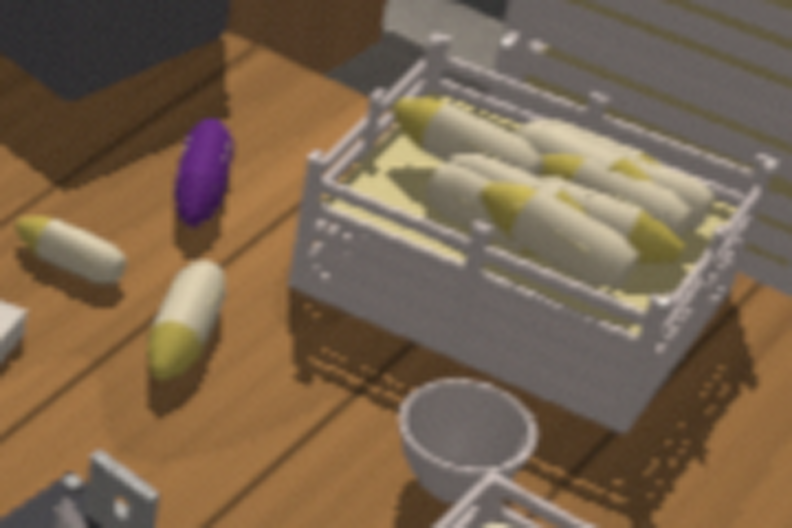

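View pics/m_top.png

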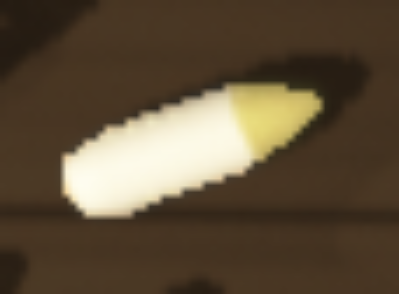

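```bash
cat >> h.py <<'E'
def plan(s,wps):
    T=tcp(s);yaw=s["eef_rot"][2]
    for w in wps:
        d=T[:3,:3].T@(np.array(w[:3])-T[:3,3])*1000
        t=-(((w[3]-yaw)+180)%360-180)
        print(np.round(d,1).tolist(),"turn",round(t,1))
E
python3 - <<'E'
from h import *
from plant import telemetry
s=telemetry.observe()
plan(s,[(.268,-.565,.33,-64.6),(.5,-.35,.33,-30),(.58,-.1,.33,-5),(.52,.2,.33,15),(.458,.364,.25,21.3)])
E
```

```text
[0.5, -83.1, 0.1] turn -0.0
[-94.3, -83.0, 301.8] turn -34.6
[-286.0, -82.8, 481.2] turn -59.6
[-582.7, -82.5, 555.6] turn -79.6
[-757.4, -2.3, 569.8] turn -85.9
```

Call:
send_rows([
  [0,-45,0,0,1],
  [0,-83,0,0,1],
  [-15,-83,48,-6,1],
  [-30,-83,96,-12,1],
  [-45,-83,144,-18,1],
  [-60,-83,192,-23,1],
  [-75,-83,240,-29,1],
  [-94,-83,285,-34,1],
  [-125,-83,320,-40,1],
  [-158,-83,352,-45,1],
  [-190,-83,385,-50,1],
  [-220,-83,416,-55,1],
])

```text
t: 1.35
tool_pos: [0.5498, -0.1855, 0.3305]
eef_rot: [-90.0, 0.0, -9.4]
ft_force: [0.1, 0.3, -0.4]
gripper_width: 0.087
```

```bash
cat >> h.py <<'E'
def snap(n,cam="wrist"):
    from plant import telemetry,cams
    s=telemetry.observe();d=cams.get_image(cam);cv2.imwrite(f"pics/{n}.png",d["img"][...,::-1])
    np.savez(f"pics/{n}.npz",T=tcp(s),**d);return s,d
E
python3 - <<'E'
from h import *
s,d=snap("w1")
plan(s,[(.56,0,.33,0),(.52,.2,.33,15),(.458,.364,.22,21.3)])
E
```

```text
[-20.2, 0.5, 184.7] turn -9.4
[-92.3, 0.5, 375.5] turn -24.4
[-180.2, 110.5, 527.2] turn -30.7
```

View pics/w1.png

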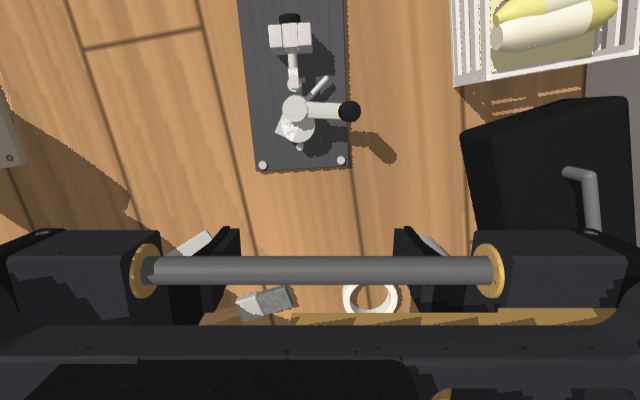

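The wrist view shows the crank handle top at (349,111), the hub at (296,108) and plate bolts at (262,165) and (340,160).

Run:
```python
from h import *
d=dict(np.load("pics/w1.npz"));T=d.pop("T")
print("handle",ray(d,[349.5,111],.111,T),"shaft",ray(d,[295,108],.074,T),"bolts",ray(d,[[262,165],[340.5,160]],.013,T))
```

```text
handle [[ 0.59768215 -0.1183039   0.111     ]] shaft [[ 0.53596153 -0.10422463  0.074     ]] bolts [[ 0.46894578 -0.17464148  0.013     ]
 [ 0.58520324 -0.18624842  0.013     ]]
```

Call:
send_rows([
  [-6,0,48,-4,1],
  [-12,0,96,-8,1],
  [-20,0,144,-11,1],
  [-30,0,192,-14,1],
  [-48,0,240,-18,1],
  [-67,0,288,-21,1],
  [-85,0,335,-24,1],
  [-103,0,376,-26,1],
  [-121,0,415,-28,1],
  [-140,30,455,-30,1],
  [-162,70,493,-30.7,1],
  [-180,100,527,-30.7,1],
])

```text
t: 2.6
tool_pos: [0.4626, 0.3543, 0.2365]
eef_rot: [-90.0, -0.0, 21.0]
ft_force: [0.5, -0.7, 0.1]
gripper_width: 0.0869
```

Run:
```python
from h import *
s,d=snap("w2"); print(s["tool_pos"],s["eef_rot"])
```

```text
[0.462569   0.35427577 0.23650029] [-9.00217036e+01 -1.59591873e-02  2.10441190e+01]
```

View pics/w2.png

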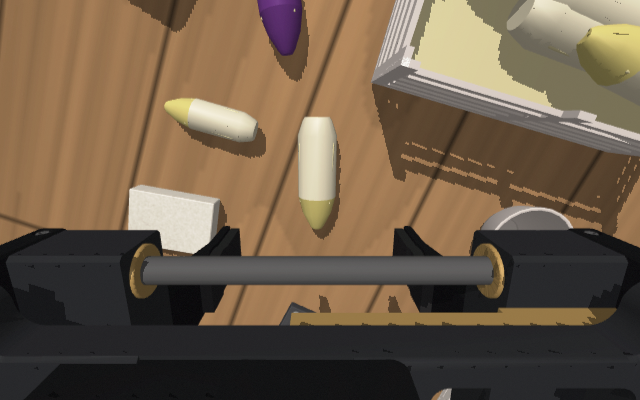

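The head is in the wrist view with its butt at (317,118) and tip at (318,228). The right crate's corner is at about (375,80).

Run:
```python
from h import *
from plant import telemetry
d=dict(np.load("pics/w2.npz"));T=d.pop("T")
im=d["img"].astype(int);m=np.zeros(im.shape[:2],np.uint8)
q=(im[...,1]>105)&(im[...,1]>im[...,0]*0.85);m[105:240,285:350]=q[105:240,285:350]*255
cs,_=cv2.findContours(m,cv2.RETR_EXTERNAL,cv2.CHAIN_APPROX_NONE);k=max(cs,key=cv2.contourArea);print(cv2.boundingRect(k))
P=ray(d,k[:,0,:],.022,T)[:,:2]*1000
r=cv2.minAreaRect(P.astype(np.float32));print(r)
print("tip/butt",ray(d,[[318,229.5],[317.5,117]],.022,T),ray(d,[[299.5,170],[337,170]],.022,T))
print("crate",ray(d,[[405,60],[375,80]],.1,T), ray(d,[[375,80]],.0,T))
cv2.imwrite("pics/m2.png",m[90:260,260:380])
s=telemetry.observe()
a=np.radians(-69);
```

```text
(298, 116, 39, 113)
((461.2058410644531, 356.9562683105469), (43.26028823852539, 131.57232666015625), 20.169086456298828)
tip/butt [[0.48707993 0.29440532 0.022     ]
 [0.43874355 0.41784575 0.022     ]] [[0.44068937 0.35510245 0.022     ]
 [0.48111461 0.37067529 0.022     ]]
crate [[0.48891784 0.48657417 0.1       ]
 [0.47219384 0.46360518 0.1       ]] [[0.48532355 0.47925876 0.        ]]
```

View pics/m2.png

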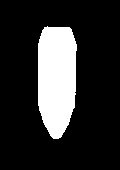

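Run:
```python
from h import *
from plant import telemetry
s=telemetry.observe()
plan(s,[(.4585,.364,.12,21.4),(.4585,.364,.032,21.4)])
```

```text
[3.9, 111.3, 3.5] turn 0.1
[4.5, 199.3, 3.3] turn 0.1
```

Call:
send_rows([
  [3,45,2,0,1],
  [4,90,3,0,1],
  [4,125,3,0,1],
  [4,150,3,0,1],
  [4,170,3,0,1],
  [4,185,3,0,1],
  [4,194,3,0,1],
  [4,199,3,0,1],
  [4,199,3,0,1],
], newtons=15)

```text
t: 3.55
tool_pos: [0.4657, 0.3576, 0.0388]
eef_rot: [-90.0, 0.0, 21.1]
ft_force: [0.3, 0.2, 0.4]
gripper_width: 0.0868
```

Call:
send_rows([
  [0,0,0,0,-1],
  [0,0,0,0,-1],
  [0,0,0,0,-1],
  [0,0,0,0,-1],
  [0,0,0,0,-1],
  [0,0,0,0,-1],
  [0,0,0,0,-1],
  [0,0,0,0,-1],
], newtons=15)

```text
t: 4.35
tool_pos: [0.4653, 0.3575, 0.0388]
eef_rot: [-90.0, 0.0, 21.1]
ft_force: [-2.5, -1.3, 3.6]
gripper_width: 0.0439
```

Run:
```python
from h import *
from plant import telemetry
s=telemetry.observe()
print(s)
s,d=snap("w3");snap("t3","top")
s=telemetry.observe();print(s["tool_pos"])
plan(s,[(.4585,.364,.032,21.4)])
```

```text
{'t': 4.35, 'joints': array([ -8.72558656,  32.55034069, -41.86190123,  99.56437138,
        25.13658667,  57.68629627, -38.81029445]), 'qvel': array([-4.45860161e-06,  3.63975112e-02,  1.18437578e-01,  8.51679938e-02,
        1.10787606e-04, -3.02137505e-02, -7.56445966e-02]), 'joint_efforts': array([ 2.72476310e-01, -6.00922322e+01, -1.24613965e+01, -3.16251218e+01,
        4.71406281e-01, -1.13602661e+00, -1.81823334e-02]), 'tool_pos': array([0.46530352, 0.35752608, 0.03876414]), 'eef_rot': array([-9.00157186e+01,  4.30289848e-02,  2.10769405e+01]), 'ft_force': array([-2.47837122, -1.28751148,  3.63183097]), 'ft_torque': array([-0.39718776,  0.65999528,  0.05987379]), 'gripper_width': 0.04388829563303433}
[0.46526471 0.3575328  0.03874525]
[-4.0, 6.7, 8.5] turn -0.3
```

View pics/w3.png

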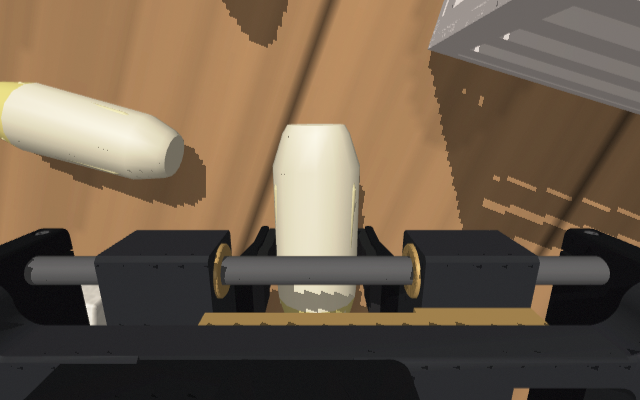

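The wrist view shows the head gripped too near its tip; the butt is at (317,125). The grip is about 12 mm tipward and 7 mm too high, so I'll regrasp.

Call:
send_rows([
  [0,0,0,0,0.6],
  [0,0,0,0,0.6],
  [0,0,0,0,0.6],
  [0,3,4,0,0.6],
  [0,6,8,0,0.6],
  [0,6,8,0,0.6],
  [0,6,8,0,-1],
  [0,6,8,0,-1],
  [0,6,8,0,-1],
  [0,6,8,0,-1],
  [0,6,8,0,-1],
  [0,6,8,0,-1],
], newtons=20)

```text
t: 5.65
tool_pos: [0.4629, 0.365, 0.0329]
eef_rot: [-90.0, -0.0, 21.1]
ft_force: [0.3, 0.4, 2.0]
gripper_width: 0.044
```

Run:
```python
from h import *
s,d=snap("w4");print(s["tool_pos"],s["eef_rot"],s["ft_force"],s["gripper_width"])
T=tcp(s)
e=[[288,125],[345,125]]
print("hd z")
```

```text
[0.46287137 0.36501508 0.03285609] [-9.00101142e+01 -5.96376341e-03  2.10652212e+01] [0.30798324 0.43079821 2.04599271] 0.04403347181062649
hd z
```

View pics/w4.png

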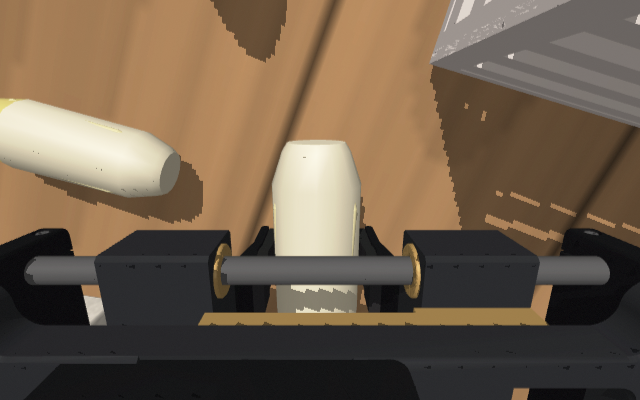

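Run:
```python
from h import *
d=dict(np.load("pics/w4.npz"));T=d.pop("T")
for uv,z in(((317,145.5),.022),((317,149),.036),((317,141),.008)):
    X=ray(d,uv,z,T)[0]; print(np.linalg.inv(T)@np.r_[X,1])
```

```text
[-3.47447638e-04  1.08460193e-02  5.68714198e-02  1.00000000e+00]
[-3.70457716e-04 -3.15396286e-03  5.67550143e-02  1.00000000e+00]
[-3.25184205e-04  2.48458574e-02  5.78034249e-02  1.00000000e+00]
```

Run:
```python
from h import *
from plant import telemetry
s=telemetry.observe()
plan(s,[(.4629,.365,.2,21.07),(.5546,.083,.2,-6)])
```

```text
[0.0, -167.1, -0.1] turn -0.0
[-15.7, -167.1, -296.2] turn 27.1
```

Call:
send_rows([
  [0,-20,0,0,-1],
  [0,-60,0,0,-1],
  [0,-105,0,0,-1],
  [0,-145,-10,2,-1],
  [-2,-167,-45,5,-1],
  [-4,-167,-85,9,-1],
  [-7,-167,-125,13,-1],
  [-9,-167,-165,17,-1],
  [-11,-167,-205,21,-1],
  [-13,-167,-245,25,-1],
  [-15,-167,-278,27,-1],
  [-16,-167,-296,27,-1],
])

```text
t: 6.9
tool_pos: [0.5548, 0.0793, 0.1994]
eef_rot: [-90.1, 0.0, -6.2]
ft_force: [-1.1, 0.6, -1.7]
gripper_width: 0.0438
```

Call:
send_rows([
  [0,0,0,0,-1],
  [0,0,0,0,-1],
  [0,0,0,0,-1],
])

```text
t: 7.2
tool_pos: [0.5538, 0.0846, 0.1997]
eef_rot: [-90.0, 0.0, -5.8]
ft_force: [0.5, -0.4, -1.7]
gripper_width: 0.0438
```

Run:
```python
from h import *
s,d=snap("w5");print(s["tool_pos"],s["eef_rot"],s["ft_force"],s["gripper_width"])
plan(s,[(.5546,.083,.2,-6),(.5546,.083,.056,-6)])
```

```text
[0.55379293 0.08464418 0.19974995] [-8.99745877e+01  1.69564969e-02 -5.81080436e+00] [ 0.48501547 -0.37395558 -1.72663927] 0.043808854313473596
[1.0, -0.3, -1.6] turn 0.2
[1.0, 143.7, -1.6] turn 0.2
```

View pics/w5.png

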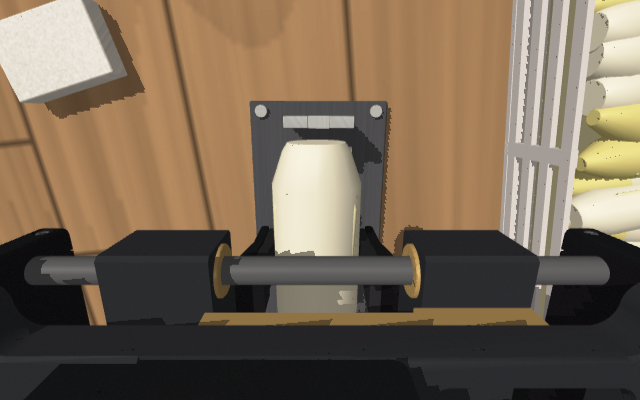

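The head sits square over the jig. The end plate's top is at columns 283–355, rows 116–128, and the bolts are at (261,111) and (376,111).

Run:
```python
from h import *
np.set_printoptions(precision=4,suppress=True)
d=dict(np.load("pics/w5.npz"));T=d.pop("T")
Ti=np.linalg.inv(T)
for uv,z in(((283,128.5),.072),((355,128.5),.072),((283,116),.072),((261,111),.013),((376,111),.013)):
    X=ray(d,uv,z,T)[0]; print(X,(Ti@np.r_[X,1])[:3])
```

```text
[0.5313 0.1465 0.072 ] [-0.0286  0.1278  0.0592]
[0.5915 0.1404 0.072 ] [0.0319 0.1278 0.0592]
[0.5326 0.1566 0.072 ] [-0.0284  0.1278  0.0694]
[0.5048 0.1639 0.013 ] [-0.0567  0.1868  0.0738]
[0.6207 0.1522 0.013 ] [0.0598 0.1868 0.0739]
```

Call:
send_rows([
  [1,35,-3,0.2,-1],
  [1.3,75,-3,0.2,-1],
  [1.3,105,-3,0.2,-1],
  [1.3,122,-3,0.2,-1],
  [1.3,132,-3,0.2,-1],
  [1.3,138,-3,0.2,-1],
  [1.3,141,-3,0.2,-1],
  [1.3,142,-3,0.2,-1],
  [1.3,143,-3,0.2,-1],
  [1.3,143,-3,0.2,-1],
  [1.3,143,-3,0.2,-1],
])

```text
t: 8.35
tool_pos: [0.5555, 0.08, 0.0572]
eef_rot: [-90.0, -0.0, -6.1]
ft_force: [0.6, 0.9, -2.1]
gripper_width: 0.044
```

Run:
```python
from h import *
s,d=snap("w6");print(s["tool_pos"],s["eef_rot"],s["ft_force"],s["gripper_width"])
```

```text
[0.55552465 0.08000284 0.05722155] [-9.00002187e+01 -4.29368722e-02 -6.13373142e+00] [ 0.63865771  0.94064844 -2.09838593] 0.04400262011550106
```

View pics/w6.png

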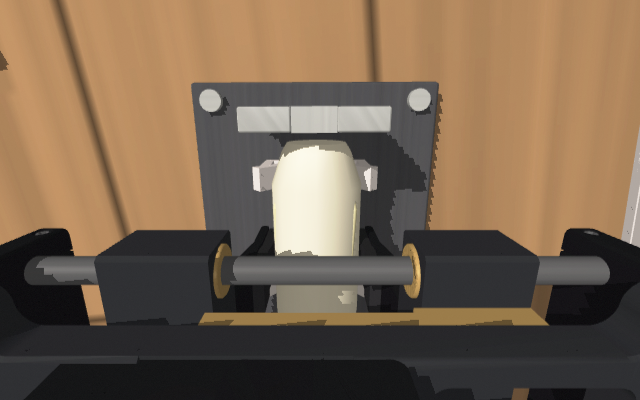

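Run:
```python
from h import *
np.set_printoptions(precision=4,suppress=True)
d=dict(np.load("pics/w6.npz"));T=d.pop("T")
Ti=np.linalg.inv(T)
for uv,z in(((238,132),.072),((391,132),.072),((253,190),.04),((377,190),.04)):
    X=ray(d,uv,z,T)[0]; print(X,(Ti@np.r_[X,1])[:3])
```

```text
[0.5315 0.1473 0.072 ] [-0.031  -0.0148  0.0643]
[0.5907 0.1409 0.072 ] [ 0.0285 -0.0148  0.0643]
[0.5261 0.1166 0.04  ] [-0.0332  0.0172  0.0332]
[0.5896 0.1098 0.04  ] [0.0307 0.0172 0.0332]
```

Call:
send_rows([
  [-0.7,1,0,0,-1],
  [-0.7,1.5,0,0,-1],
  [-0.7,1.5,0,0,-1],
])

```text
t: 8.7
tool_pos: [0.5549, 0.0801, 0.0559]
eef_rot: [-90.0, -0.0, -6.1]
ft_force: [-0.5, -0.4, 4.4]
gripper_width: 0.0438
```

Call:
send_rows([
  [0,0,1.5,0,-1],
  [0,0,1.5,0,-1],
  [0,0,1.5,0,0.5],
  [0,0,1.5,0,0.5],
  [0,0,1.5,0,0.5],
  [0,0,1.5,0,0.5],
  [0,-15,1.5,0,0.5],
  [0,-45,1.5,0,0.5],
  [0,-90,1.5,0,0.5],
  [0,-130,1.5,0,0.5],
  [0,-130,1.5,0,0.5],
  [0,-130,1.5,0,0.5],
])

```text
t: 9.9
tool_pos: [0.5552, 0.0818, 0.1869]
eef_rot: [-90.0, -0.2, -6.1]
ft_force: [0.1, 0.2, 0.2]
gripper_width: 0.0651
```

Run:
```python
from h import *
s,d=snap("w7");print(s["tool_pos"],s["eef_rot"],s["ft_force"],s["gripper_width"])
s2,t=snap("s7","scene");cv2.imwrite("pics/s7c.png",cv2.resize(t["img"][170:280,250:390,::-1],None,fx=5,fy=5,interpolation=cv2.INTER_CUBIC))
```

```text
[0.55523092 0.08176757 0.18690577] [-89.99027422  -0.15228151  -6.12552118] [0.09768566 0.18047785 0.23318819] 0.06506405927976455
```

View pics/w7.png

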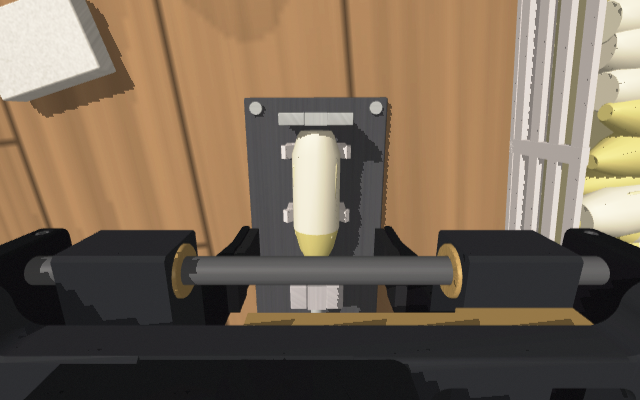

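View pics/s7c.png

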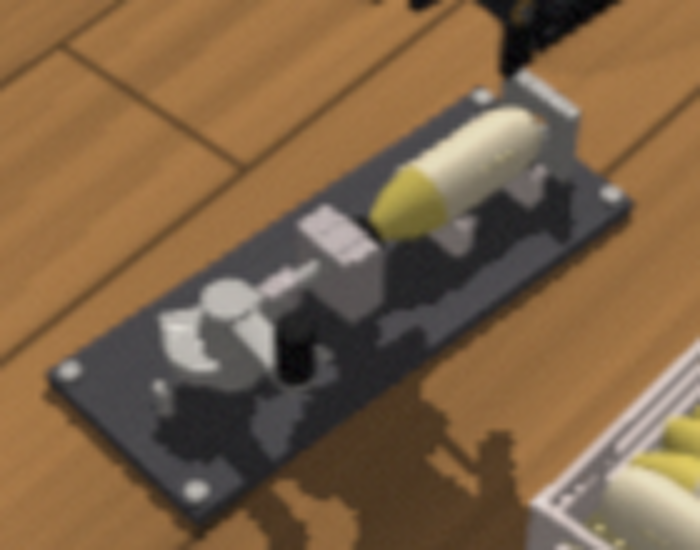

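The head lies in both saddles, centred at column 316 (saddles 281–350), with its root against the end-plate side and the follower home. Next the crank.

Run:
```python
from h import *
from plant import telemetry
s=telemetry.observe()
plan(s,[(.598,-.118,.187,-6)])
```

```text
[64.9, -2.3, -193.6] turn -0.1
```

Call:
send_rows([
  [13,0,-40,0,0.5],
  [27,0,-80,0,0.5],
  [41,0,-120,0,0.5],
  [53,0,-160,0,0.5],
  [65,0,-193,0,0.5],
  [65,0,-193,0,0.5],
  [65,0,-193,0,0.5],
  [65,0,-193,0,0.5],
])

```text
t: 10.8
tool_pos: [0.5984, -0.1156, 0.1846]
eef_rot: [-89.9, 0.1, -6.0]
ft_force: [-0.5, 0.7, 0.5]
gripper_width: 0.0653
```

Run:
```python
from h import *
s,d=snap("w8");print(s["tool_pos"],s["eef_rot"],s["ft_force"],s["gripper_width"])
plan(s,[(.598,-.118,.104,-6)])
t=snap("t8","top")[1];cv2.imwrite("pics/t8c.png",cv2.resize(t["img"][145:225,275:405,::-1],None,fx=6,fy=6,interpolation=cv2.INTER_CUBIC))
```

```text
[ 0.59836356 -0.11557011  0.18456615] [-8.99489092e+01  7.88426483e-02 -6.02226847e+00] [-0.5349036   0.72057902  0.50741258] 0.06531748385045162
[0.0, 80.6, -2.5] turn -0.0
```

View pics/w8.png

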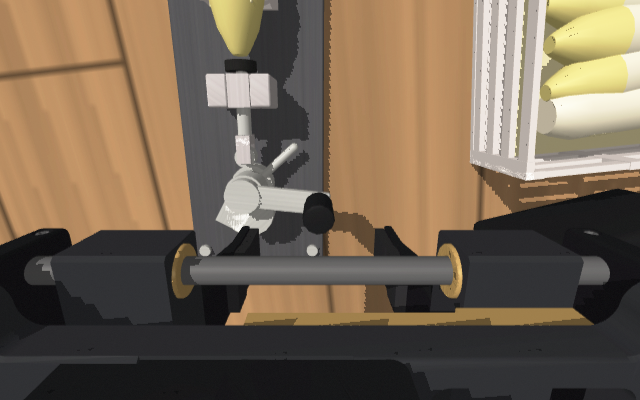

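The handle sits at (318,212) between the fingers, with its top face at about (319,200).

Run:
```python
from h import *
d=dict(np.load("pics/w8.npz"));T=d.pop("T")
print(ray(d,[[319,200],[244,195]],.111,T)[0],ray(d,[244,195],.074,T))
```

```text
[ 0.60083594 -0.10365875  0.111     ] [[ 0.53840654 -0.10320055  0.074     ]]
```

Call:
send_rows([
  [0,30,-2,0,0.5],
  [0,55,-2,0,0.5],
  [0,70,-2,0,0.5],
  [0,77,-2,0,0.5],
  [0,80,-2,0,0.5],
  [0,80,-2,0,0.5],
  [0,80,-2,0,-1],
  [0,80,-2,0,-1],
  [0,80,-2,0,-1],
  [0,80,-2,0,-1],
  [0,80,-2,0,-1],
  [0,80,-2,0,-1],
], newtons=30)

```text
t: 12.1
tool_pos: [0.5985, -0.1193, 0.1053]
eef_rot: [-90.0, -0.0, -6.1]
ft_force: [-0.6, 0.1, -0.3]
gripper_width: 0.0255
```

```bash
cat > feel.py <<'E'
from h import *
from plant import telemetry
import sys
s=telemetry.observe(); O=np.array([.5350,-.1045]); 
p=s["tool_pos"][:2]-O; r=np.hypot(*p); a=np.arctan2(p[1],p[0])
t=np.array([-np.sin(a),np.cos(a)]); f=s["ft_force"]
print("t %.2f r %.4f ang %.3f z %.4f Ft %.2f Fr %.2f Fz %.2f w %.4f yaw %.2f"%(s["t"],r,a,s["tool_pos"][2],f[:2]@t,f[:2]@p/r,f[2],s["gripper_width"],s["eef_rot"][2]),s["tool_pos"])
# rows from angle A0 (command angle) 
if len(sys.argv)>1:
    a0=float(sys.argv[1]); st=float(sys.argv[2]); n=int(sys.argv[3]); R=.065
    y=np.radians(s["eef_rot"][2])
    rows=[]
    for i in range(1,n+1):
        b=a0+st*i; d=R*1000*np.array([np.cos(b)-np.cos(a0),np.sin(b)-np.sin(a0)])
        x=d@[np.cos(y),np.sin(y)]; z=d@[-np.sin(y),np.cos(y)]
        rows.append([round(x,1),0,round(z,1),0,-1])
    print("end ang",a0+st*n,rows)
E
python3 feel.py -0.2 0.1 12
```

```text
t 12.10 r 0.0652 ang -0.228 z 0.1053 Ft -0.06 Fr -0.59 Fz -0.29 w 0.0255 yaw -6.13 [ 0.59851588 -0.11926332  0.10534686]
end ang 1.0000000000000002 [[np.float64(0.3), 0, np.float64(6.5), 0, -1], [np.float64(-0.1), 0, np.float64(13.0), 0, -1], [np.float64(-1.1), 0, np.float64(19.4), 0, -1], [np.float64(-2.8), 0, np.float64(25.7), 0, -1], [np.float64(-5.0), 0, np.float64(31.8), 0, -1], [np.float64(-7.9), 0, np.float64(37.6), 0, -1], [np.float64(-11.3), 0, np.float64(43.1), 0, -1], [np.float64(-15.3), 0, np.float64(48.3), 0, -1], [np.float64(-19.8), 0, np.float64(53.0), 0, -1], [np.float64(-24.7), 0, np.float64(57.2), 0, -1], [np.float64(-30.0), 0, np.float64(61.0), 0, -1], [np.float64(-35.6), 0, np.float64(64.2), 0, -1]]
```

Call:
send_rows([
  [0.3,0,6.5,0,-1],
  [-0.1,0,13,0,-1],
  [-1.1,0,19.4,0,-1],
  [-2.8,0,25.7,0,-1],
  [-5,0,31.8,0,-1],
  [-7.9,0,37.6,0,-1],
  [-7.9,0,37.6,0,-1],
])

```text
t: 12.8
tool_pos: [0.5947, -0.0789, 0.1055]
eef_rot: [-89.9, -0.0, -6.0]
ft_force: [3.7, 2.8, -2.5]
gripper_width: 0.0236
```

```bash
sed -i 's/round(x,1)/float(round(x,1))/;s/round(z,1)/float(round(z,1))/' feel.py; python3 feel.py 0.4 0.1 6
```

```text
t 12.80 r 0.0650 ang 0.405 z 0.1055 Ft 1.16 Fr 4.47 Fz -2.52 w 0.0236 yaw -6.01 [ 0.59471162 -0.07891316  0.10546057]
end ang 1.0 [[-3.4, 0, 5.5, 0, -1], [-7.4, 0, 10.7, 0, -1], [-11.8, 0, 15.4, 0, -1], [-16.7, 0, 19.7, 0, -1], [-22.0, 0, 23.4, 0, -1], [-27.7, 0, 26.6, 0, -1]]
```

Call:
send_rows([
  [-3.4,0,5.5,0,-1],
  [-7.4,0,10.7,0,-1],
  [-11.8,0,15.4,0,-1],
  [-16.7,0,19.7,0,-1],
  [-22,0,23.4,0,-1],
  [-27.7,0,26.6,0,-1],
  [-27.7,0,26.6,0,-1],
])

```text
t: 13.5
tool_pos: [0.5693, -0.0504, 0.1054]
eef_rot: [-90.0, 0.0, -6.1]
ft_force: [2.2, 4.1, -0.9]
gripper_width: 0.0232
```

```bash
python3 feel.py 1.0 0.1 4
python3 - <<'E'
from h import *
t=snap("t9","top")[1];cv2.imwrite("pics/t9c.png",cv2.resize(t["img"][145:225,275:405,::-1],None,fx=6,fy=6,interpolation=cv2.INTER_CUBIC))
E
```

```text
t 13.50 r 0.0641 ang 1.006 z 0.1054 Ft 0.37 Fr 4.65 Fz -0.88 w 0.0232 yaw -6.06 [ 0.56930649 -0.05035335  0.10541163]
end ang 1.4 [[-5.9, 0, 2.6, 0, -1], [-12.1, 0, 4.6, 0, -1], [-18.5, 0, 6.0, 0, -1], [-24.9, 0, 6.8, 0, -1]]
```

View pics/t9c.png

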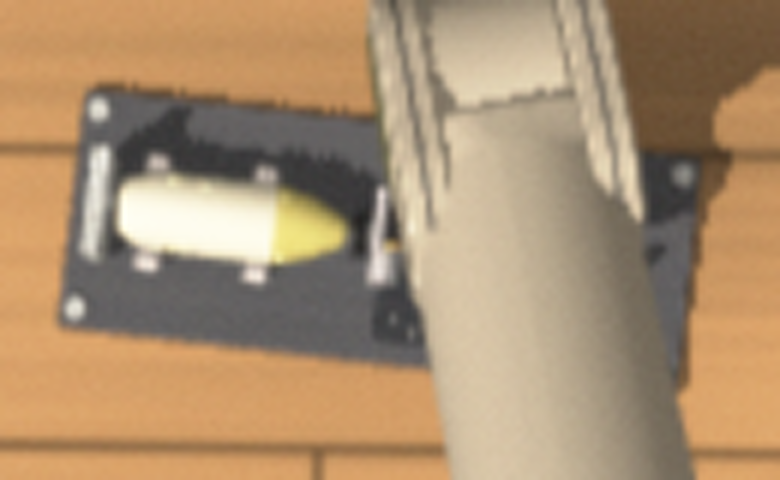

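Call:
send_rows([
  [-5.5,0,3.6,0,-1],
  [-11.6,0,5.6,0,-1],
  [-18,0,7,0,-1],
  [-24.4,0,7.8,0,-1],
  [-24.4,0,7.8,0,-1],
])

```text
t: 14.05
tool_pos: [0.5454, -0.0415, 0.1053]
eef_rot: [-90.1, 0.1, -6.1]
ft_force: [-0.9, 0.0, 1.2]
gripper_width: 0.0231
```

```bash
python3 feel.py 1.4 0.1 4
```

```text
t 14.05 r 0.0638 ang 1.408 z 0.1053 Ft 0.91 Fr -0.12 Fz 1.21 w 0.0231 yaw -6.14 [ 0.54536473 -0.04154453  0.10534764]
end ang 1.7999999999999998 [[-6.5, 0, 0.1, 0, -1], [-13.0, 0, -0.5, 0, -1], [-19.4, 0, -1.7, 0, -1], [-25.6, 0, -3.5, 0, -1]]
```

Call:
send_rows([
  [-6.5,0,0.1,0,-1],
  [-13,0,-0.5,0,-1],
  [-19.4,0,-1.7,0,-1],
  [-25.6,0,-3.5,0,-1],
  [-25.6,0,-3.5,0,-1],
])

```text
t: 14.55
tool_pos: [0.5212, -0.0424, 0.1054]
eef_rot: [-90.0, -0.2, -6.2]
ft_force: [7.7, -1.2, -6.5]
gripper_width: 0.0233
```

```bash
python3 feel.py 1.8 0.1 4
```

```text
t 14.55 r 0.0636 ang 1.790 z 0.1054 Ft -7.27 Fr -2.87 Fz -6.51 w 0.0233 yaw -6.15 [ 0.52119891 -0.04241767  0.10544729]
end ang 2.2 [[-6.0, 0, -2.4, 0, -1], [-11.8, 0, -5.5, 0, -1], [-17.2, 0, -9.1, 0, -1], [-22.2, 0, -13.2, 0, -1]]
```

Call:
send_rows([
  [-6,0,-2.4,0,-1],
  [-11.8,0,-5.5,0,-1],
  [-17.2,0,-9.1,0,-1],
  [-22.2,0,-13.2,0,-1],
  [-22.2,0,-13.2,0,-1],
])

```text
t: 15.05
tool_pos: [0.4982, -0.0526, 0.1055]
eef_rot: [-89.9, -0.2, -6.1]
ft_force: [10.0, 0.4, -9.4]
gripper_width: 0.0233
```

```bash
python3 feel.py 2.2 0.1 4
```

```text
t 15.05 r 0.0636 ang 2.187 z 0.1055 Ft -8.40 Fr -5.49 Fz -9.42 w 0.0233 yaw -6.13 [ 0.49824969 -0.05257621  0.10548922]
end ang 2.6 [[-4.6, 0, -4.6, 0, -1], [-8.7, 0, -9.6, 0, -1], [-12.3, 0, -15.1, 0, -1], [-15.3, 0, -20.8, 0, -1]]
```

Call:
send_rows([
  [-4.1,0,-5.4,0,-1],
  [-8,0,-10.6,0,-1],
  [-11.6,0,-16.1,0,-1],
  [-14.6,0,-21.8,0,-1],
  [-14.6,0,-21.8,0,-1],
])

```text
t: 15.55
tool_pos: [0.4804, -0.0715, 0.1054]
eef_rot: [-89.9, -0.1, -6.1]
ft_force: [3.6, 4.2, -2.1]
gripper_width: 0.0234
```

```bash
python3 feel.py 2.6 0.1 4
```

```text
t 15.55 r 0.0637 ang 2.598 z 0.1054 Ft -5.48 Fr -0.89 Fz -2.11 w 0.0234 yaw -6.09 [ 0.48044362 -0.07152214  0.10536275]
end ang 3.0 [[-2.4, 0, -6.0, 0, -1], [-4.3, 0, -12.3, 0, -1], [-5.5, 0, -18.6, 0, -1], [-6.0, 0, -25.1, 0, -1]]
```

Call:
send_rows([
  [-2.4,0,-6,0,-1],
  [-4.3,0,-12.3,0,-1],
  [-4.3,0,-12.3,0,-1],
])

```text
t: 15.85
tool_pos: [0.4744, -0.084, 0.1053]
eef_rot: [-89.9, 0.0, -6.1]
ft_force: [1.6, 3.4, 0.5]
gripper_width: 0.0233
```

```bash
python3 feel.py 2.8 0.1 4
```

```text
t 15.85 r 0.0640 ang 2.816 z 0.1053 Ft -3.77 Fr -0.45 Fz 0.51 w 0.0233 yaw -6.12 [ 0.47441008 -0.08401273  0.10534071]
end ang 3.1999999999999997 [[-1.2, 0, -6.4, 0, -1], [-1.7, 0, -12.9, 0, -1], [-1.6, 0, -19.4, 0, -1], [-0.9, 0, -25.8, 0, -1]]
```

Call:
send_rows([
  [-1.2,0,-6.4,0,-1],
  [-1.7,0,-12.9,0,-1],
  [-1.7,0,-12.9,0,-1],
])

```text
t: 16.15
tool_pos: [0.471, -0.0984, 0.1053]
eef_rot: [-90.1, 0.1, -6.2]
ft_force: [-2.7, -1.5, 3.1]
gripper_width: 0.0232
```

```bash
python3 feel.py 3.0 0.1 4
```

```text
t 16.15 r 0.0643 ang 3.046 z 0.1053 Ft 1.80 Fr 2.56 Fz 3.09 w 0.0232 yaw -6.21 [ 0.47103712 -0.09838548  0.1052746 ]
end ang 3.4 [[0.1, 0, -6.5, 0, -1], [0.9, 0, -12.9, 0, -1], [2.3, 0, -19.3, 0, -1], [4.3, 0, -25.5, 0, -1]]
```

Call:
send_rows([
  [0.1,0,-6.5,0,-1],
  [0.9,0,-12.9,0,-1],
  [0.9,0,-12.9,0,-1],
])

```text
t: 16.45
tool_pos: [0.471, -0.1128, 0.1053]
eef_rot: [-90.1, -0.0, -6.3]
ft_force: [-1.3, -6.1, 3.0]
gripper_width: 0.0232
```

```bash
python3 feel.py 3.2 0.1 4
```

```text
t 16.45 r 0.0645 ang -3.012 z 0.1053 Ft 5.91 Fr 2.09 Fz 3.00 w 0.0232 yaw -6.26 [ 0.47099957 -0.11280908  0.10530925]
end ang 3.6 [[1.4, 0, -6.3, 0, -1], [3.4, 0, -12.5, 0, -1], [6.1, 0, -18.5, 0, -1], [9.3, 0, -24.1, 0, -1]]
```

Past the crest the cam pulls the handle forward with about 6 N (angle 3.27). I'll go on in smaller steps.

Call:
send_rows([
  [0.6,0,-3.2,0,-1],
  [1.4,0,-6.3,0,-1],
  [1.4,0,-6.3,0,-1],
])

```text
t: 16.75
tool_pos: [0.4719, -0.1189, 0.1053]
eef_rot: [-90.1, -0.0, -6.2]
ft_force: [-0.8, -9.1, 2.1]
gripper_width: 0.023
```

```bash
python3 feel.py 3.3 0.05 4
```

```text
t 16.75 r 0.0647 ang -2.917 z 0.1053 Ft 8.65 Fr 2.83 Fz 2.14 w 0.0230 yaw -6.24 [ 0.47193165 -0.11892061  0.10529715]
end ang 3.5 [[0.9, 0, -3.1, 0, -1], [2.0, 0, -6.2, 0, -1], [3.3, 0, -9.2, 0, -1], [4.7, 0, -12.1, 0, -1]]
```

Call:
send_rows([
  [0.9,0,-3.1,0,-1],
  [0.9,0,-3.1,0,-1],
])

```text
t: 16.95
tool_pos: [0.4726, -0.1218, 0.1053]
eef_rot: [-90.1, -0.0, -6.2]
ft_force: [-0.7, -7.0, 0.7]
gripper_width: 0.0235
```

```bash
python3 feel.py 3.35 0.05 4
```

```text
t 16.95 r 0.0648 ang -2.871 z 0.1053 Ft 6.60 Fr 2.51 Fz 0.67 w 0.0235 yaw -6.23 [ 0.47258771 -0.12181128  0.10529612]
end ang 3.5500000000000003 [[1.1, 0, -3.1, 0, -1], [2.3, 0, -6.1, 0, -1], [3.7, 0, -9.0, 0, -1], [5.3, 0, -11.9, 0, -1]]
```

Call:
send_rows([
  [1.1,0,-3.1,0,-1],
  [1.1,0,-3.1,0,-1],
])

```text
t: 17.15
tool_pos: [0.4732, -0.1242, 0.1053]
eef_rot: [-90.0, 0.0, -6.2]
ft_force: [-1.6, -5.7, 2.6]
gripper_width: 0.0229
```

```bash
python3 feel.py 3.4 0.05 4
```

```text
t 17.15 r 0.0648 ang -2.833 z 0.1053 Ft 4.93 Fr 3.20 Fz 2.60 w 0.0229 yaw -6.20 [ 0.47324684 -0.12419067  0.10529222]
end ang 3.6 [[1.2, 0, -3.0, 0, -1], [2.6, 0, -5.9, 0, -1], [4.2, 0, -8.8, 0, -1], [5.8, 0, -11.6, 0, -1]]
```

Call:
send_rows([
  [1.2,0,-3,0,-1],
  [1.2,0,-3,0,-1],
])

```text
t: 17.35
tool_pos: [0.4739, -0.1262, 0.1053]
eef_rot: [-90.0, 0.0, -6.1]
ft_force: [-3.8, -1.9, 5.8]
gripper_width: 0.0228
```

```bash
python3 feel.py 3.45 0.05 2
```

```text
t 17.35 r 0.0648 ang -2.800 z 0.1053 Ft 0.52 Fr 4.21 Fz 5.82 w 0.0228 yaw -6.14 [ 0.47392192 -0.12620283  0.10527287]
end ang 3.5500000000000003 [[1.4, 0, -2.9, 0, -1], [2.9, 0, -5.8, 0, -1]]
```

Call:
send_rows([
  [1.3,0,-3,0,-1],
  [1.3,0,-3,0,-1],
])

```text
t: 17.55
tool_pos: [0.4748, -0.1286, 0.1052]
eef_rot: [-89.9, 0.1, -6.1]
ft_force: [-5.3, 0.5, 6.2]
gripper_width: 0.0231
```

```bash
python3 feel.py 3.5 0.05 2
```

```text
t 17.55 r 0.0649 ang -2.760 z 0.1052 Ft -2.48 Fr 4.76 Fz 6.21 w 0.0231 yaw -6.10 [ 0.47480176 -0.12863978  0.1052482 ]
end ang 3.6 [[1.5, 0, -2.9, 0, -1], [3.2, 0, -5.7, 0, -1]]
```

Call:
send_rows([
  [0.8,0,-1.7,0,-1],
  [0.8,0,-1.7,0,-1],
])

```text
t: 17.75
tool_pos: [0.4753, -0.1301, 0.1052]
eef_rot: [-89.9, 0.1, -6.1]
ft_force: [-5.8, 1.6, 6.6]
gripper_width: 0.023
```

```bash
python3 feel.py
```

```text
t 17.75 r 0.0649 ang -2.737 z 0.1052 Ft -3.70 Fr 4.69 Fz 6.63 w 0.0230 yaw -6.08 [ 0.47533083 -0.1300624   0.10523057]
```

The force has fallen to friction level at angle 3.55, 0.6 rad past the crest, so I'm releasing the crank.

Call:
send_rows([
  [0,0,0,0,0.3],
  [0,0,0,0,0.3],
  [0,0,0,0,0.3],
  [0,0,0,0,0.3],
  [0,-20,0,0,0.3],
  [0,-60,0,0,0.3],
  [0,-100,0,0,0.3],
  [0,-140,0,0,0.3],
  [0,-140,0,0,0.3],
  [0,-140,0,0,0.3],
])

```text
t: 18.75
tool_pos: [0.4762, -0.1311, 0.2458]
eef_rot: [-90.0, -0.1, -6.1]
ft_force: [-0.5, -0.9, -0.1]
gripper_width: 0.0565
```

Call:
send_rows([
  [-15,-20,-40,0,0.3],
  [-30,-40,-85,0,0.3],
  [-30,-40,-125,0,0.3],
  [-30,-40,-165,0,0.3],
  [-30,-40,-165,0,0.3],
  [-30,-40,-165,0,0.3],
])

```text
t: 19.35
tool_pos: [0.4276, -0.2921, 0.2835]
eef_rot: [-89.9, 0.1, -6.2]
ft_force: [-0.4, 0.6, 0.0]
gripper_width: 0.0563
```

Run:
```python
from h import *
s,d=snap("w10");print(s["tool_pos"],s["ft_force"],s["gripper_width"],s["t"])
t=snap("t10","top")[1];cv2.imwrite("pics/t10c.png",cv2.resize(t["img"][145:225,275:405,::-1],None,fx=6,fy=6,interpolation=cv2.INTER_CUBIC))
t=snap("s10","scene")[1];cv2.imwrite("pics/s10c.png",cv2.resize(t["img"][170:280,250:390,::-1],None,fx=5,fy=5,interpolation=cv2.INTER_CUBIC))
```

```text
[ 0.42763864 -0.29205912  0.28345651] [-0.37095948  0.62157614  0.03413852] 0.05631938644032702 19.35
```

View pics/t10c.png

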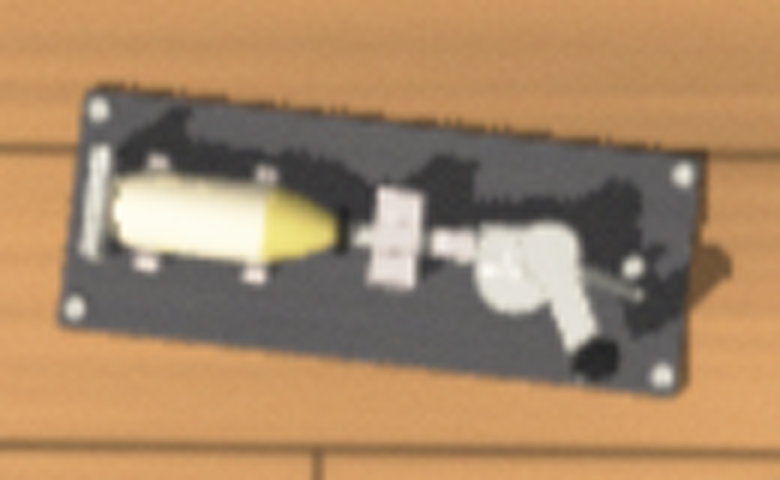

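View pics/s10c.png

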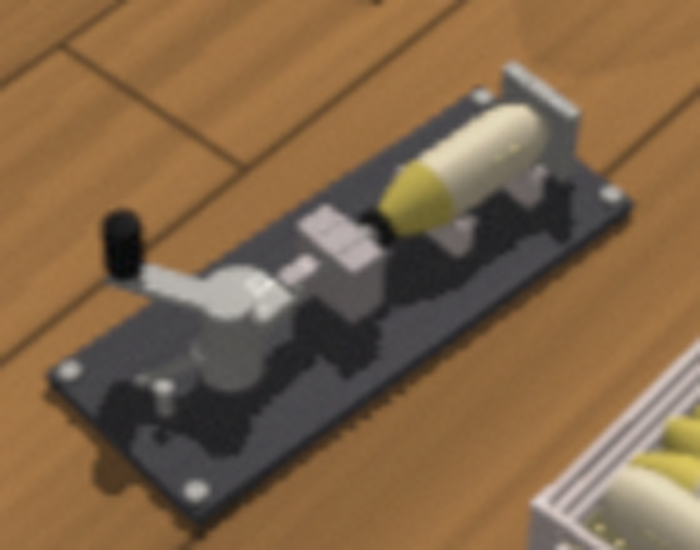

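View pics/w10.png

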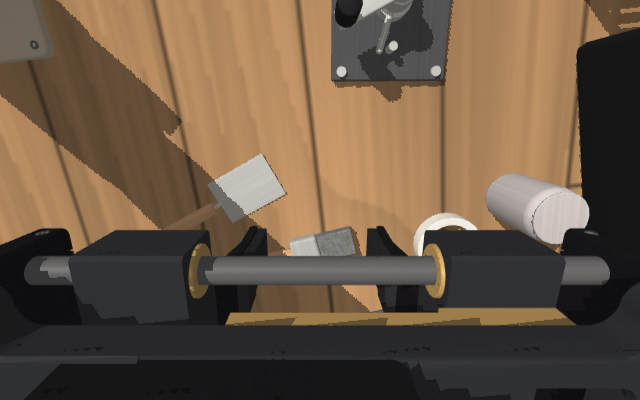

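Run:
```python
from h import *
d=dict(np.load("pics/t10.npz"));d.pop("T");O=np.array([.535,-.1045]);o=np.array([275,145])
q=lambda u,z:ray(d,np.array(u)/6+o-.4,z)[0]
h=q([597,356],.111)[:2]-O;print("handle r,ang",np.hypot(*h),np.arctan2(h[1],h[0])%(2*np.pi))
j=np.array([.1042,.9946])
for n,u,z in(("butt",[110,205],.058),("plate face top",[112,200],.072),("tip/pad",[338,232],.045)): print(n,(q(u,z)[:2]-O)@j)
d0=dict(np.load("pics/top0.npz"))
for dd in(d0,d):
    g=cv2.cvtColor(dd["img"][145:225,275:405],cv2.COLOR_RGB2GRAY).astype(int); print(g[41,66:96])
```

```text
handle r,ang 0.06412819374752066 3.4876651416764775
butt 0.24816243042031547
plate face top 0.24618174795592268
tip/pad 0.11901013624998145
[209 216 213 187 129 124 190 205 220 220 209 230 232 226 225 224 224 207
 166 146 178 214 221 223 225 223 224 225 225 221]
[205 215 212 187 127 126 201 227 224 220 220 223 221 201 219 224 224 224
 228 225 221 221 224 223 224 224 222 222 221 217]
```

Call:
send_rows([
  [0,0,0,0,0.3],
  [0,0,0,0,0.3],
  [0,0,0,0,0.3],
  [0,0,0,0,0.3],
  [0,0,0,0,0.3],
  [0,0,0,0,0.3],
  [0,0,0,0,0.3],
  [0,0,0,0,0.3],
  [0,0,0,0,0.3],
  [0,0,0,0,0.3],
])

```text
t: 20.5
tool_pos: [0.4283, -0.2918, 0.2854]
eef_rot: [-90.0, -0.0, -6.1]
ft_force: [0.2, 0.6, 0.2]
gripper_width: 0.0568
```

Run:
```python
from h import *
s,t=snap("t11","top");print(s["tool_pos"],s["t"])
a=np.load("pics/t10.npz")["img"][145:225,275:405].astype(int);b=t["img"][145:225,275:405].astype(int)
print("diff max",abs(a-b).max(),abs(a-b).mean())
z=np.load("pics/top0.npz")["img"][145:225,275:405]
both=np.vstack([z[25:60],t["img"][170:205,275:405]])
cv2.imwrite("pics/cmp.png",cv2.resize(both[...,::-1],None,fx=6,fy=6,interpolation=cv2.INTER_NEAREST))
i0=np.load("pics/top0.npz")["img"].astype(int)[100:290,200:480]; i1=t["img"].astype(int)[100:290,200:480]
```

```text
[ 0.42831928 -0.29184693  0.28535208] 20.5
diff max 18 1.395448717948718
```

View pics/cmp.png

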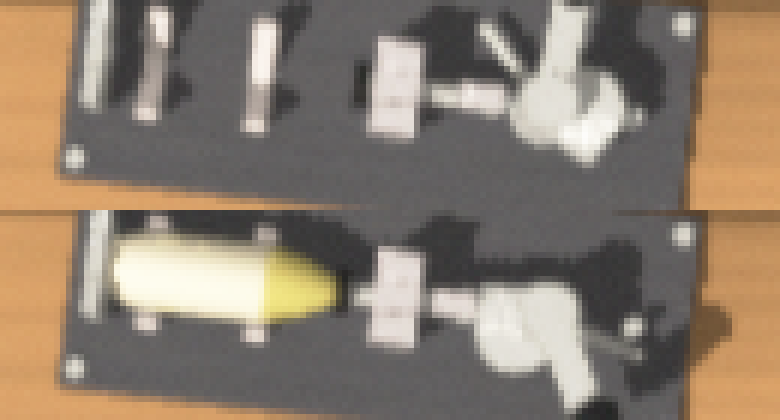

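View pics/t11.png

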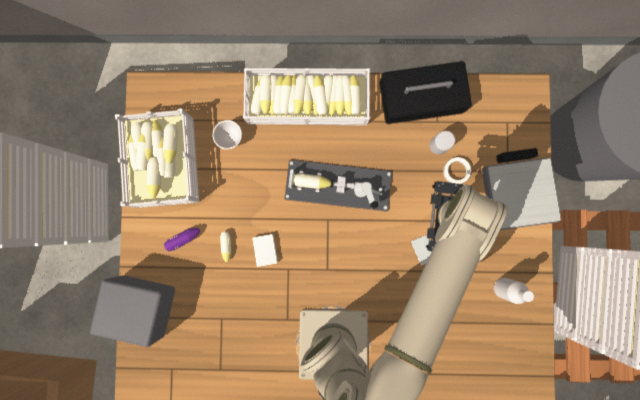

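The view is static: the pad is against the tip, the follower block has moved about 15 mm towards the cradle, the crank is standing still, and the other things are where they were.

```bash
python3 -c "
from plant import bot
print(bot.job_done())"
```

```text
the job is handed in; nothing more can be done
None
```

I laid the larger pale chicory head in the cradle with its root end to the end plate and let go. I then cranked the cam anticlockwise over the crest into the flat dwell, let go of the crank and handed the job in at 20.5 s. No verdict is reported, so the result rests on my own checks below.

**Placing:** My first grip was about 12 mm too near the tip and 7 mm too high, so I regripped on the bench before lifting. After release the wrist picture showed the head centred in both saddles.

**Cranking by feel:**

| Stage | Turn from start | Force at the handle |
|---|---|---|
| Climb | from about 1.7–2.0 rad | resisted, up to about 8.4 N |
| Crest | about 3.2 rad | changed sign |
| Past the crest | about 3.2–3.7 rad | pulled forward, up to about 8.7 N |
| Dwell, where I let go | about 3.8 rad | about 3.7 N, which I took as friction |

**Last checks:**
- **Stillness:** Two top pictures taken about a second apart differed only by image noise, and the arm was clear of everything.
- **Follower:** It stands about 15 mm out, measured by eye from pixel shifts at about 3 mm per pixel. The pad is against the tip.
- **Root end:** My pixel estimate puts it within about 2 mm of the end plate, which is no better than the calibration.
- **Handle angle:** The camera gave 3.49 rad against 3.55 rad by the arm at release. I read that as measuring error.
- **Not measured:** I could not measure the pad force, or the force on the stop pin. The lug looked close to the pin in the top view.
- **Other things:** They looked unmoved in the last top view, though the arm hid part of the brush and scraper.

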